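Tuck the serving paddles under the hold-down arm

TASK

Put the two loose wooden serving paddles away on the chopping board: slide the larger one in under the weighted steel arm, on top of the paddle already there, and then the smaller one in under the arm on top of that, so that the arm holds the pile down. All three must lie flat, square and centred over one another, handles to the open front, blade ends fully home against the back stop. Leave the pot, mill, jar, bowl, ladle, scoop and spatula where they are.

Things in the scene. Friction and masses are not known exactly. Their poses are not given: they have to be found in the camera images.
- board: A dark thick wooden chopping board, 240 (x) x 190 (y) x 30 mm, fixed flat on the shelf; origin at the centre of its underside. Its +x points from its open front edge to the steel back stop near its rear edge. The paddle pile lies on it.
- stop (a point): The foot of the back stop: middle (in y) of the stop's front face, at the board's top surface (30 mm above the shelf). The stop is an upright steel plate 70 mm wide, rising 42 mm above the board. x, y, z axes as the board's: paddles are pushed along +x against it. A paddle that is home has its handle centre at y = 0 here and at x = -(distance from its handle centre to its far end).
- holddown: The steel hold-down arm; origin on its hinge, 20 mm behind the stop's face, 8 mm above the board; -x points forward along it. It swings only up and down, at most 0.55 rad up, and always falls back: weight (about 250 g) and a spring press it on the pile with about 3 to 4 N. Its top is 58 mm above the board at the start, under 85 mm over three paddles.
- foot (a point): Underside of the arm's rounded foot, 30 mm wide, 70 mm in front of the stop's face: the line where the arm presses on the pile. Axes as the arm's.
- nose (a point): Tip of the nose plate, 30 mm wide, that slopes up and forward from the foot at about 24 degrees: 45 mm ahead of the foot (115 mm in front of the stop's face), about 20 mm above the pile's top. A paddle slid home along the pile's top, or up to 5 mm above it, wedges the arm up with a push of 3 to 8 N; pressed down on the pile it drags. Axes as the arm's.
- base_handle (a point): Handle centre, half-way up, of the largest paddle, which already lies home under the arm: light wood, 215 mm long, 12 mm thick throughout, a flat rectangular blade 130 x 78 mm with a straight handle 85 x 22 mm. +x runs from handle to blade (the blade's far end is 172.5 mm along +x from here), z up.
- big_handle (a point): Handle centre, half-way up, of the larger of the two loose paddles: light wood, 197 mm long, 12 mm thick throughout, a flat rectangular blade 112 x 64 mm with a straight handle 85 x 22 mm. +x runs from handle to blade (the blade's far end is 154.5 mm along +x from here), z up. Starts flat on the shelf, to the left or the right of the board, its handle towards the robot.
- small_handle (a point): Handle centre, half-way up, of the smaller of the two loose paddles: light wood, 179 mm long, 12 mm thick throughout, a flat rectangular blade 94 x 50 mm with a straight handle 85 x 22 mm. +x runs from handle to blade (the blade's far end is 136.5 mm along +x from here), z up. Starts flat on the shelf on the other side, its handle towards the robot.
- pot: Tall aluminium pot, 140 mm across, 150 mm high, two side handles; origin centre of underside. Bystander, loose.
- mill: Turned dark-wood pepper mill, 60 mm across, 170 mm high; origin centre of underside. Bystander, loose.
- jar: Glass spice jar with steel clamp lid, 62 mm across, 97 mm high; origin centre of underside. Bystander, loose.
- bowl: White ceramic rice bowl, 104 mm across, 55 mm high; origin centre of underside. Bystander, loose.
- ladle: Steel ladle with a silicone handle lying at the left edge, cup 76 mm across and 32 mm high, 310 mm long along its y; origin under the cup. Bystander, loose.
- scoop: Blue plastic measuring scoop, cup 56 mm across, 34 mm high, handle 90 mm to its -x; origin under the cup. Bystander, loose.
- spatula: Wooden spatula lying flat along its x, handle to -x. Bystander, loose.
There are look-alikes about, which are no part of the job. Leave any turquoise look-alike of the part that bears small_handle alone.

How it is judged:
By the outcome, as a careful person would: the job done as asked, in the order asked, and still so for the second after the job is handed in, with the robot touching nothing.
It also fails if it takes over 67 s, if anything falls off the work surface, if the arm or the gripper's body presses on something with over 40 N, if the wrist force passes 120 N, or if a joint passes its speed limit or range.

ROBOT

A 6-joint arm with a two-finger parallel gripper is mounted at the origin on the work surface. World frame = base frame: x ahead of the robot, y to its left, z up, the work surface at z = 0. Lengths are in m, angles in degrees, forces in N, time in s.
With the tool pointing down it reaches from about 0.275 to 0.825 m from the base axis. Payload 5.2 kg.
Tool frame: the origin (TCP) lies midway between the tips of the shut fingers; the grasp point (between the pads) lies 19 mm behind it; z points along the fingers, y is the line along which they close (so a half turn about z gives the same grasp; the last joint's range is limited). The gripper opens to 93 mm and grips with 3 to 60 N. Pads are 15 mm wide; open, the fingers measure 128 mm over their backs; the gripper's body (75 mm by 188 mm) begins 65 mm behind the grasp point.
Start: joints at [51.52, 14.817, 87.949, -0, 77.235, -11.62], TCP at [0.248, 0.491, 0.219] pointing down, gripper open.
Joint ranges: [-179.93, 179.93], [-52.35, 119.4], [10.71, 147.94], [-69.91, 249.91], [12.55, 155.21], [-178.61, 178.61]. Speed limits (degrees/s): [147.25, 147.25, 180, 180, 180, 180].

INTERFACE

Orientations are given as a 3x3 rotation matrix whose columns are the frame's x, y, z axes.
In Python, from bench import robot gives the robot as it stands. Calls block until the motion is done:
- robot.move_pose(position, orientation): joint-space move of the TCP to a pose.
- robot.move_linear(position, feed=0.15, rotation=None, f_stop=None): straight line of the TCP; rotation=None keeps the orientation; feed is the mean speed in m/s. With f_stop (N) it stops when the force on the tool has changed by that much, and returns True; else False.
- robot.movej(angles): joint-space move.
- robot.move_gripper(opening, force=None): opening from 0.0 (shut) to 1.0 (fully open); force is the grip in N (None keeps the last); returns when the fingers have stopped.
- robot.pause(seconds).
- robot.inverse_kinematics(position, orientation): joint angles nearest the present ones, or None.
- robot.get_image(name): name is "scene" or "side" or "wrist"; returns the picture (480x640x3 uint8, red, green, blue); there is no depth.
- robot.camera_info(name): a dict with "mtx" (3x3 intrinsics, pixels), "eye" and "rotation" of the camera in the world; the wrist camera has in their place "tool_from_camera" (4x4, takes a point from camera to tool coordinates, whose origin is the TCP and whose axes are the flange's). Camera axes: x right, y down, z forward; pixel columns grow to the right and rows downward; lengths in m; the calibration is good to about 2 mm. A picture is of the moment at which its call begins: read the wrist's pose just before it. camera_info takes no time and is no camera call.
A pose or a line that the arm cannot do raises robot.IKError and nothing moves.
- robot.sign_off(): hands the job in; it is judged then, once.
Readings, each from a call of its own:
- robot.get_t(): time.
- robot.get_q(): joint angles.
- robot.get_qvel(): joint speeds.
- robot.get_tau(): joint torques, N m.
- robot.get_tcp_pos(): TCP position.
- robot.get_ee_rot(): TCP orientation.
- robot.get_force(): force on the tool from outside, world axes, zero at the start.
- robot.get_wrist_torque(): the same for the moment, N m.
- robot.get_grip_width(): opening from 0.0 (shut) to 1.0 (fully open).
- robot.get_finger_force(): force on a finger pad.
Only numpy, scipy, OpenCV 4.12 (cv2) and the standard library are available. Lean on these libraries where they do the work, as an engineer would, in place of code of your own. Each camera call takes 0.05 s, during which the arm holds its last target. There are 200 camera calls.

## Working session

There is one attempt and no reset: what is moved stays moved. The work goes in short steps, each a Python script; the robot and the scene stay as the last script left them, time stands still between calls to the robot, and variables do not carry over. Pictures are saved under pics/ and viewed, at most 10 in all, crops included, and the job is handed in when it is done.

```bash
mkdir -p pics; ls; python3 - <<'E'
from bench import robot
import cv2,numpy as np
for n in ["scene","side"]:
    im=robot.get_image(n); cv2.imwrite(f"pics/{n}0.png",im[:,:,::-1])
    i=robot.camera_info(n); print(n,np.round(i["mtx"],1).tolist(),np.round(i["eye"],3),np.round(i["rotation"],3).tolist())
print(robot.camera_info("wrist"),robot.get_t(),robot.get_ee_rot())
E
```

```text
pics
scene [[511.3, 0.0, 325.0], [0.0, 511.3, 239.4], [0.0, 0.0, 1.0]] [ 1.560e+00 -1.000e-03  1.204e+00] [[-0.005, 0.742, -0.67], [1.0, 0.002, -0.005], [-0.003, -0.67, -0.742]]
side [[590.9, 0.0, 324.5], [0.0, 590.9, 242.7], [0.0, 0.0, 1.0]] [-0.632 -0.779  1.17 ] [[0.564, -0.511, 0.649], [-0.826, -0.342, 0.449], [-0.007, -0.789, -0.615]]
{'mtx': array([[353.47593201,   0.        , 324.16213358],
       [  0.        , 353.47593201, 248.142867  ],
       [  0.        ,   0.        ,   1.        ]]), 'tool_from_camera': array([[-4.36919501e-04, -9.66114586e-01, -2.58113186e-01,
         7.12057283e-02],
       [ 9.99999095e-01, -7.50552350e-04,  1.11656623e-03,
         1.47173088e-03],
       [-1.27245838e-03, -2.58112464e-01,  9.66114039e-01,
        -1.65581165e-01],
       [ 0.00000000e+00,  0.00000000e+00,  0.00000000e+00,
         1.00000000e+00]])} 0.1 [[-8.92138941e-01  4.51759985e-01 -1.01251534e-03]
 [ 4.51761018e-01  8.92138004e-01 -1.32855589e-03]
 [ 3.03115026e-04 -1.64267141e-03 -9.99998605e-01]]
```

View pics/scene0.png

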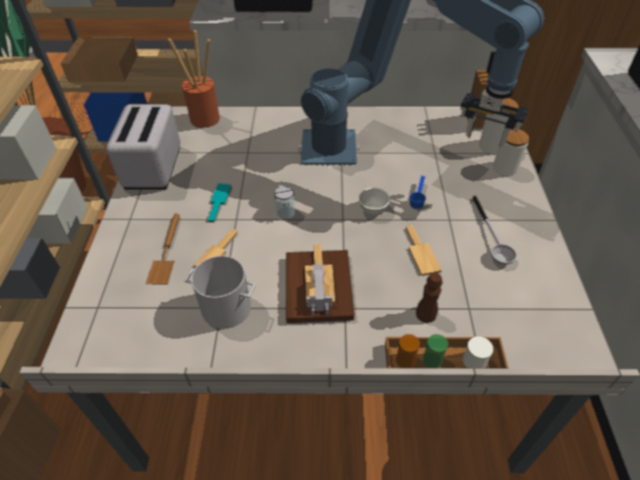

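View pics/side0.png

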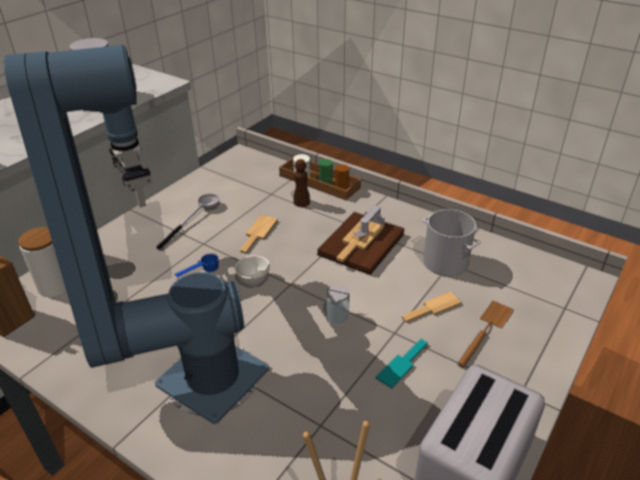

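The scene view shows three paddle-shaped things. There are wooden ones at (423,250) and (216,247), the latter half hidden by the pot, and a turquoise look-alike at (219,202), which is not wood. The board with its base paddle and the steel arm is at (319,285). In the side view, the wooden paddles are at (259,233) and (432,307), and the turquoise one is at (403,362).

```bash
cat > h.py <<'E'
from bench import robot
import cv2,numpy as np
def cam(n):
    i=robot.camera_info(n)
    if n!="wrist": return i["mtx"],np.array(i["eye"]),np.array(i["rotation"])
    T=np.array(i["tool_from_camera"]);R=np.array(robot.get_ee_rot());p=np.array(robot.get_tcp_pos())
    return i["mtx"],p+R@T[:3,3],R@T[:3,:3]
def shot(n,f=None):
    c=cam(n);im=robot.get_image(n)[:,:,::-1].copy()
    if f: cv2.imwrite(f"pics/{f}.png",im)
    return im,c
def ray(c,uv,z):
    uv=np.atleast_2d(uv).astype(float);d=np.c_[uv,np.ones(len(uv))]@np.linalg.inv(c[0]).T@c[2].T
    return c[1]+d*((z-c[1][2])/d[:,2])[:,None]
def proj(c,P):
    q=(np.atleast_2d(P)-c[1])@c[2]@c[0].T; return q[:,:2]/q[:,2:]
def down(yaw):  # tool x along heading yaw (deg), z down; closing line y perpendicular
    a=np.radians(yaw);x=np.array([np.cos(a),np.sin(a),0]);z=np.array([0,0,-1.]);return np.c_[x,np.cross(z,x),z]
def wood(im):
    h=cv2.cvtColor(im,cv2.COLOR_BGR2HSV);return cv2.inRange(h,(10,95,110),(25,255,255))
E
python3 - <<'E'
from h import *
for n,pts in dict(scene=[(423,250),(216,247),(319,285),(317,248)],side=[(259,233),(432,307),(362,240),(345,257)]).items():
    c=cam(n); print(n,np.round(ray(c,pts,.012),3).tolist())
X=[(.62,.2,.33),(.62,-.22,.33),(.55,0,.33)]
for x in X:
  for y in (180,0,90,-90):
    q=robot.inverse_kinematics(x,down(y)); print(x,y,None if q is None else np.round(q))
E
```

```text
scene [[0.526, 0.293, 0.012], [0.515, -0.348, 0.012], [0.662, -0.026, 0.012], [0.519, -0.034, 0.012]]
side [[0.515, 0.273, 0.012], [0.517, -0.348, 0.012], [0.67, -0.026, 0.012], [0.567, -0.027, 0.012]]
(0.62, 0.2, 0.33) 180 [  8.  23.  61.  -0.  96. -82.]
(0.62, 0.2, 0.33) 0 [ 8. 23. 61. -0. 96. 98.]
(0.62, 0.2, 0.33) 90 [ 8. 23. 61. -0. 96.  8.]
(0.62, 0.2, 0.33) -90 [   8.   23.   61.   -0.   96. -172.]
(0.62, -0.22, 0.33) 180 [ -29.   24.   59.   -0.   96. -119.]
(0.62, -0.22, 0.33) 0 [-29.  24.  59.  -0.  96.  61.]
(0.62, -0.22, 0.33) 90 [-29.  24.  59.  -0.  96. -29.]
(0.62, -0.22, 0.33) -90 [-29.  24.  59.  -0.  96. 151.]
(0.55, 0, 0.33) 180 [ -12.   12.   76.   -0.   92. -102.]
(0.55, 0, 0.33) 0 [-12.  12.  76.  -0.  92.  78.]
(0.55, 0, 0.33) 90 [-12.  12.  76.  -0.  92. -12.]
(0.55, 0, 0.33) -90 [-12.  12.  76.  -0.  92. 168.]
```

```bash
python3 - <<'E'
from h import *
ims=[]
for k,(x,y) in enumerate([(.47,.28),(.53,-.03),(.45,-.33)]):
    robot.move_pose([x,y,.27],down(180)); im,c=shot("wrist",f"w{k}")
    np.savez(f"w{k}.npz",K=c[0],e=c[1],R=c[2]); ims.append(im)
    m=cv2.morphologyEx(wood(im),cv2.MORPH_OPEN,np.ones((3,3)))
    for q in cv2.findContours(m,0,2)[0]:
        if cv2.contourArea(q)>800:
            r=cv2.minAreaRect(q); P=ray(c,cv2.boxPoints(r),.012)
            print(k,np.round(r[0]),cv2.contourArea(q),np.round(P[:,:2],3).tolist(),np.round([np.linalg.norm(P[1]-P[0]),np.linalg.norm(P[2]-P[1])],3))
print(robot.get_t())
cv2.imwrite("pics/wall.png",np.vstack([np.hstack([cv2.resize(i,(400,300)) for i in ims[:2]]),np.hstack([cv2.resize(ims[2],(400,300)),cv2.resize(cv2.cvtColor(wood(ims[1]),8),(400,300))])]))
E
```

```text
0 [325. 247.] 5025.0 [[0.427, 0.233], [0.413, 0.291], [0.601, 0.34], [0.619, 0.276]] [0.059 0.195]
1 [323. 280.] 3022.0 [[0.534, -0.07], [0.531, 0.008], [0.704, 0.018], [0.708, -0.068]] [0.078 0.173]
1 [ 67. 192.] 3235.0 [[0.566, -0.392], [0.432, -0.322], [0.446, -0.278], [0.583, -0.344]] [0.151 0.047]
1 [584. 199.] 5408.0 [[0.421, 0.231], [0.418, 0.29], [0.612, 0.342], [0.616, 0.276]] [0.059 0.201]
2 [314. 265.] 3524.0 [[0.586, -0.404], [0.429, -0.322], [0.45, -0.281], [0.612, -0.361]] [0.177 0.046]
3.8167
```

View pics/wall.png

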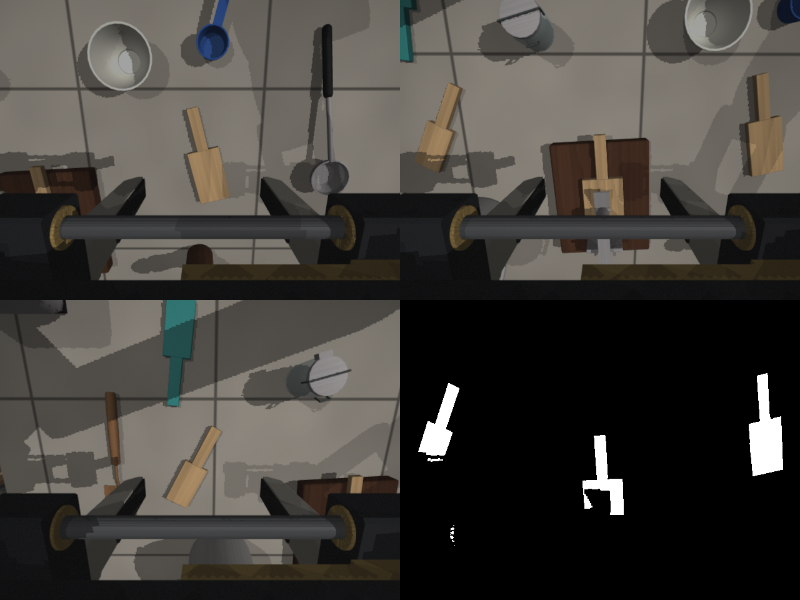

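The wrist montage shows a wooden paddle on the +y side at w0 full-frame (325,247), 195 x 62 mm, so that is the larger one. The wooden paddle on the -y side at w2 (314,265) is 177 x 46 mm, so that is the smaller one. The turquoise one at w2 (290,110) is the look-alike. Next I'll confirm this in one crop and fit the poses, with a better view of the board.

```bash
cat >> h.py <<'E'
def fit(im,c,z,near,r=.13):
    "paddle pose from its wood mask on plane z: handle end->blade axis, ends, widths"
    m=cv2.morphologyEx(wood(im),cv2.MORPH_OPEN,np.ones((3,3)))
    best=[q for q in cv2.findContours(m,0,2)[0] if cv2.contourArea(q)>800]
    q=min(best,key=lambda q:np.linalg.norm(ray(c,np.mean(q[:,0],0),z)[0,:2]-near))
    mm=np.zeros_like(m);cv2.drawContours(mm,[q],-1,255,-1)
    P=ray(c,np.argwhere(mm)[:,::-1],z)[:,:2];g=P.mean(0)
    a=np.linalg.svd(P-g,full_matrices=False)[2][0]; a*=np.sign(a[0]); n=np.array([-a[1],a[0]])
    s=(P-g)@a;w=(P-g)@n
    L0,L1=s.min(),s.max(); H=(s>L0+.01)&(s<L0+.07)
    k,b=np.polyfit(s[H],w[H],1)
    B=s>L0+.1
    return dict(yaw=np.degrees(np.arctan2(a[1],a[0])),end=g+a*L0+n*(k*L0+b),tip=g+a*L1,len=L1-L0,
      hw=np.ptp(w[H]),bw=np.ptp(w[B]) if B.any() else 0,hyaw=np.degrees(np.arctan2(a[1],a[0])+np.arctan(k)),hc=g+a*(L0+.0425)+n*(k*(L0+.0425)+b))
E
python3 - <<'E'
from h import *
for k,nr in ((0,(.52,.28)),(2,(.51,-.34))):
    d=np.load(f"w{k}.npz");im=cv2.imread(f"pics/w{k}.png")
    print(k,{a:np.round(b,4) for a,b in fit(im,(d["K"],d["e"],d["R"]),.012,nr).items()})
robot.move_pose([.66,-.03,.27],down(180)); im,c=shot("wrist","w3"); np.savez("w3.npz",K=c[0],e=c[1],R=c[2])
print({a:np.round(b,4) for a,b in fit(im,c,.042,(.58,-.03)).items()},robot.get_t())
a=cv2.imread("pics/w2.png")[0:330,100:540]
cv2.imwrite("pics/conf.png",np.hstack([cv2.resize(a,(400,300)),cv2.resize(im[60:360,170:470],(400,400))[:300]]) )
cv2.imwrite("pics/board.png",cv2.resize(im[40:400,160:500],None,fx=1.6,fy=1.6))
E
```

```text
0 {'yaw': np.float64(13.7773), 'end': array([0.4203, 0.2615]), 'tip': array([0.6097, 0.3081]), 'len': np.float64(0.1951), 'hw': np.float64(0.0209), 'bw': np.float64(0.0626), 'hyaw': np.float64(13.9287), 'hc': array([0.4615, 0.2717])}
2 {'yaw': np.float64(-27.5405), 'end': array([ 0.4401, -0.3007]), 'tip': array([ 0.598 , -0.3829]), 'len': np.float64(0.178), 'hw': np.float64(0.0209), 'bw': np.float64(0.0485), 'hyaw': np.float64(-27.3848), 'hc': array([ 0.4778, -0.3203])}
{'yaw': np.float64(14.1341), 'end': array([ 0.5266, -0.0333]), 'tip': array([0.7397, 0.0115]), 'len': np.float64(0.2176), 'hw': np.float64(0.0311), 'bw': np.float64(0.0492), 'hyaw': np.float64(3.7517), 'hc': array([ 0.5697, -0.0304])} 5.2333
```

View pics/conf.png

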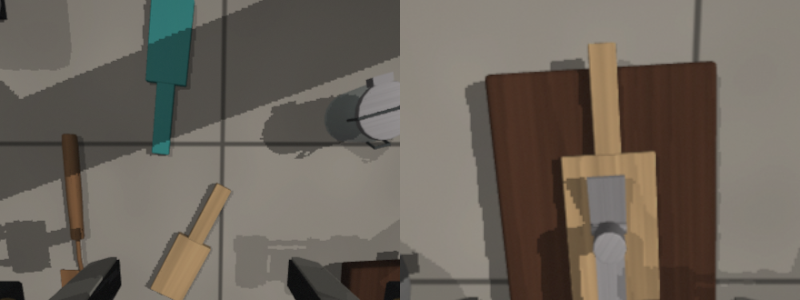

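View pics/board.png

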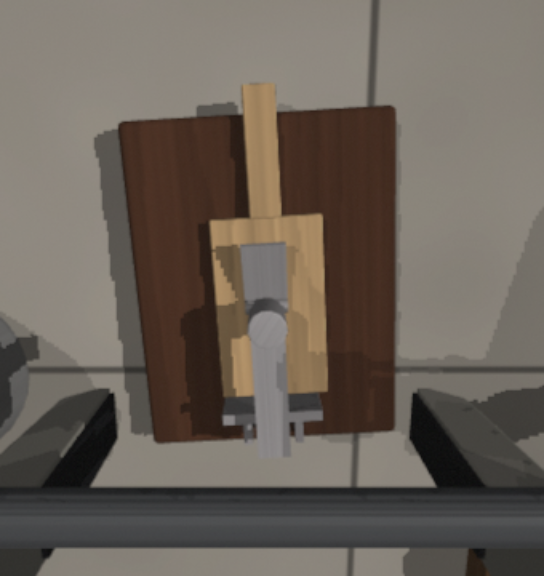

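The crop confirms it: the plain-wood paddle is the smaller one, and turquoise stays untouched. The board view shows the base handle end at about (258,85), its blade corners at (210,220), (322,214), (222,396) and (327,390), and the board corners at (121,123), (394,107), (156,442) and (394,431).

```bash
python3 - <<'E'
from h import *
d=np.load("w3.npz");c=(d["K"],d["e"],d["R"]);im=cv2.imread("pics/w3.png")
f=lambda p:np.array(p)/1.6+[160,40]
B=ray(c,f([(121,123),(394,107),(394,431),(156,442)]),.03)[:,:2]
P=ray(c,f([(210,220),(322,214),(327,390),(222,396)]),.042)[:,:2]
H=ray(c,f([(242,85),(274,84)]),.042)[:,:2]
L=lambda a:np.round(np.linalg.norm(a),4)
ang=lambda v:np.degrees(np.arctan2(v[1],v[0])).round(2)
for X in (B,P): print(X.round(4).tolist(),[L(X[i]-X[(i+1)%4]) for i in range(4)],"sides",ang(X[3]-X[0]),ang(X[2]-X[1]),"ends",ang(X[1]-X[0])-90,ang(X[2]-X[3])-90, ang(X[0]-X[1]),"c",X.mean(0))
print(H,"handle mid",H.mean(0))
# sub-pixel handle edges by rows
m=wood(im)>0
rows=[];
for v in range(98,170,2):
    u=np.flatnonzero(m[v,290:360])+290
    if len(u)>8: e=ray(c,[(u[0]-.5,v),(u[-1]+.5,v)],.042)[:,:2]; rows.append((e.mean(0),L(e[1]-e[0])))
M=np.array([r[0] for r in rows]); k=np.polyfit(M[:,0],M[:,1],1); print("handle yaw",np.degrees(np.arctan(k[0])),"y at x",[(x,np.polyval(k,x)) for x in (.55,.74)],np.median([r[1] for r in rows]))
E
```

```text
[[0.5507, -0.1253], [0.5409, 0.0585], [0.7768, 0.0723], [0.7859, -0.1134]] [np.float64(0.1841), np.float64(0.2363), np.float64(0.186), np.float64(0.2355)] sides 2.88 3.35 ends 3.0600000000000023 2.8100000000000023 -86.94 c [ 0.66359854 -0.02697141]
[[0.6144, -0.0657], [0.6105, 0.0108], [0.7382, 0.0178], [0.7429, -0.0601]] [np.float64(0.0766), np.float64(0.1279), np.float64(0.078), np.float64(0.1286)] sides 2.51 3.13 ends 2.930000000000007 3.4099999999999966 -87.07 c [ 0.6765274  -0.02429651]
[[ 0.52892826 -0.04288371]
 [ 0.52836193 -0.02224931]] handle mid [ 0.52864509 -0.03256651]
handle yaw 3.579628312293466 y at x [(0.55, np.float64(-0.03168827425259365)), (0.74, np.float64(-0.019802308435060055))] 0.021449999999999997
```

```bash
cat >> h.py <<'E'
YB=3.0; STOP=np.array([.7417,-.0211]); AX=np.array([np.cos(np.radians(YB)),np.sin(np.radians(YB))])
def at(d,z): return [*(STOP+AX*d),z]
E
python3 - <<'E'
from h import *
c=cam("scene"); print("pot",ray(c,(220,274),.15),ray(c,(190,280),.12),"jar",ray(c,(284,190),.097))
c=cam("side"); print("pot",ray(c,(450,226),.15),"jar",ray(c,(338,294),.097))
a=13.85; p=[.4615,.2717]; R=down(180+a)
robot.move_gripper(.55)
robot.move_pose([*p,.12],R); robot.move_linear([*p,.003],.08)
robot.move_gripper(0,40); print("w",robot.get_grip_width()*93,robot.get_finger_force(),robot.get_tcp_pos())
robot.move_linear([*p,.12],.12); print("w",robot.get_grip_width()*93,robot.get_finger_force(),robot.get_force(),robot.get_t())
robot.move_pose(at(-.325,.12),down(180+YB)); 
im,_=shot("side"); print(robot.get_t(), robot.get_tcp_pos())
cv2.imwrite("pics/s1.png",cv2.resize(im[120:320,200:480],None,fx=2.8,fy=2.8,interpolation=2))
E
```

```text
pot [[ 0.73042936 -0.28338594  0.15      ]] [[ 0.72740774 -0.36865045  0.12      ]] jar [[ 0.34687147 -0.14145815  0.097     ]]
pot [[ 0.71392279 -0.29332424  0.15      ]] jar [[ 0.33821562 -0.15106048  0.097     ]]
w 21.161483450327115 39.98129367828369 [0.46153282 0.27164319 0.00307948]
w 21.36320909482885 39.97973620891571 [ 0.23666509  0.75446242 -0.22705091] 10.8417
12.0833 [ 0.41752151 -0.03738566  0.11997451]
```

View pics/s1.png

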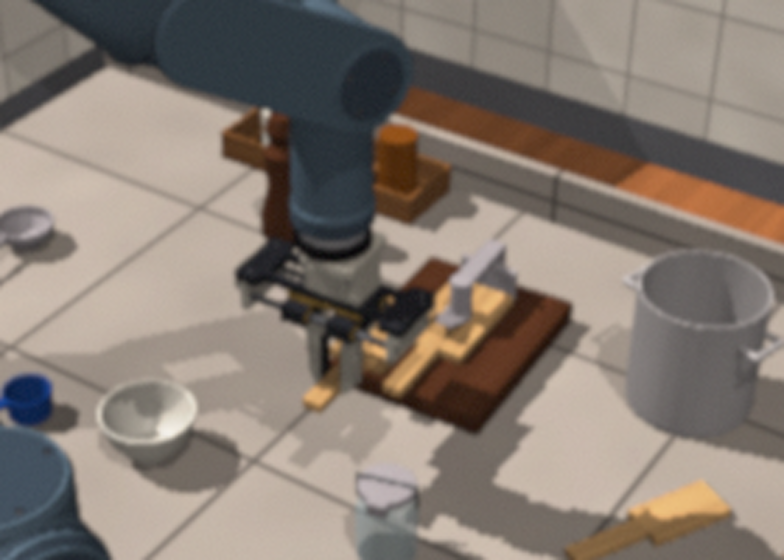

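The side crop shows the big paddle held by its handle at about (330,380), level and lined up in front of the pile. Next is the push in.

```bash
python3 - <<'E'
from h import *
print(robot.move_linear(at(-.325,.048),.1,f_stop=6),robot.get_tcp_pos())
z=robot.get_tcp_pos()[2]
def dist(): return (np.array(robot.get_tcp_pos()[:2])-STOP)@AX
print(robot.move_linear(at(-.285,z),.1,f_stop=10),dist(),np.round(robot.get_force(),1))
print(robot.move_linear(at(-.165,z),.06,f_stop=20),dist(),np.round(robot.get_force(),1))
print(robot.move_linear(at(-.145,z),.03,f_stop=16),dist(),np.round(robot.get_force(),1),robot.get_grip_width()*93,robot.get_t())
im,_=shot("side"); cv2.imwrite("pics/s2.png",cv2.resize(im[160:300,280:480],None,fx=3.5,fy=3.5,interpolation=2))
E
```

```text
False [ 0.41760782 -0.03807602  0.04833508]
False -0.28534689468744423 [-0.8  0.5 -1.1]
False -0.16497843114095684 [-1.5 -0.6 -3.3]
True -0.15285899796073948 [ 1.4 -0.5 -1.1] 21.558565411503782 16.225
```

```bash
python3 - <<'E'
from h import *
robot.move_gripper(.45); p=robot.get_tcp_pos(); robot.move_linear([p[0],p[1],.16],.15)
robot.move_pose([.64,-.03,.27],down(180)); im,c=shot("wrist","w4"); np.savez("w4.npz",K=c[0],e=c[1],R=c[2]); print(robot.get_t())
cv2.imwrite("pics/b4.png",cv2.resize(im[60:400,160:500],None,fx=1.7,fy=1.7,interpolation=2))
E
```

```text
18.375
```

View pics/b4.png

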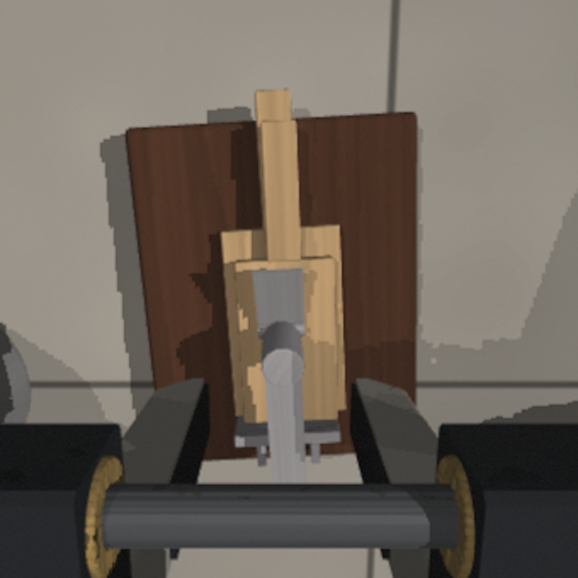

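The big paddle is under the arm. Its blade's front corners are at (237,263) and (334,257), its rear edge at row ~422 is against the stop, and its handle end is at (280,122). I'll check this numerically and then grasp the small one.

```bash
python3 - <<'E'
from h import *
d=np.load("w4.npz");c=(d["K"],d["e"],d["R"]);im=cv2.imread("pics/w4.png")
f=lambda p:np.array(p)/1.7+[160,60]
def loc(px,z): q=ray(c,f(px),z)[:,:2]-STOP; return np.round(1e3*np.c_[q@AX,q@np.array([-AX[1],AX[0]])],1).tolist()
print("base blade",loc([(221,233),(340,226)],.042),"end",loc([(256,91),(291,91)],.042))
print("big blade",loc([(237,263),(334,257),(338,420)],.054),"end",loc([(263,123),(297,122)],.054))
a=-27.45; u=np.array([np.cos(np.radians(a)),np.sin(np.radians(a))])
p=np.array([.4778,-.3203])-.006*u; R=down(180+a)
robot.move_gripper(.55)
robot.move_pose([*p,.14],R); robot.move_linear([*p,.003],.09)
robot.move_gripper(0,40); print("w",robot.get_grip_width()*93,robot.get_finger_force())
robot.move_linear([*p,.14],.14); print("w",robot.get_grip_width()*93,robot.get_finger_force())
robot.move_pose(at(-.325,.14),down(180+YB)); im,_=shot("side"); print(robot.get_t(),robot.get_tcp_pos())
cv2.imwrite("pics/s3.png",cv2.resize(im[120:320,200:480],None,fx=2.8,fy=2.8,interpolation=2))
E
```

```text
base blade [[-128.5, -38.4], [-128.9, 39.1]] end [[-214.0, -10.2], [-212.8, 11.3]]
big blade [[-110.2, -28.4], [-110.8, 33.6], [1.9, 33.1]] end [[-194.4, -6.7], [-193.9, 13.8]]
w 20.862145685185027 39.96592462062836
w 21.608292645217162 39.967119097709656
24.675 [ 0.41816098 -0.0393241   0.1401717 ]
```

View pics/s3.png

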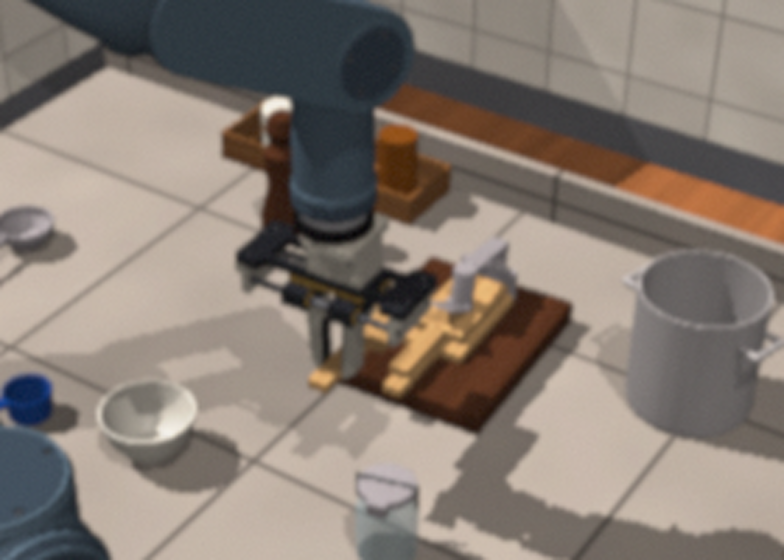

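The small paddle is held level at about (335,365). The big one sits about 2.5 mm to +y of the base, so I'll insert the small one on the base's line and then square up all three handles with a gentle squeeze.

```bash
cat >> h.py <<'E'
NV=np.array([-AX[1],AX[0]])
def at2(d,y,z): return [*(STOP+AX*d+NV*y),z]
def dist(): return (np.array(robot.get_tcp_pos()[:2])-STOP)@AX
E
python3 - <<'E'
from h import *
Y=-.0025
print(robot.move_linear(at2(-.325,Y,.060),.1,f_stop=6),robot.get_tcp_pos())
z=robot.get_tcp_pos()[2]
print(robot.move_linear(at2(-.275,Y,z),.1,f_stop=10),dist(),np.round(robot.get_force(),1))
print(robot.move_linear(at2(-.153,Y,z),.06,f_stop=20),dist(),np.round(robot.get_force(),1))
print(robot.move_linear(at2(-.132,Y,z),.03,f_stop=16),dist(),np.round(robot.get_force(),1),robot.get_grip_width()*93,robot.get_t())
robot.move_gripper(.45); robot.move_linear(at2(-.16,Y,.12),.12)
robot.move_linear(at2(-.16,Y,.035),.1,f_stop=8); print(robot.get_tcp_pos())
robot.move_gripper(0,12); print("squeeze",robot.get_grip_width()*93,robot.get_finger_force(),np.round(robot.get_force(),1))
robot.move_gripper(.45); robot.move_linear(at2(-.16,Y,.16),.15)
robot.move_pose([.64,-.03,.27],down(180)); im,c=shot("wrist","w5"); np.savez("w5.npz",K=c[0],e=c[1],R=c[2]); print(robot.get_t())
cv2.imwrite("pics/b5.png",cv2.resize(im[60:360,160:500],None,fx=2,fy=2,interpolation=2)[:600,:680])
E
```

```text
False [ 0.41770694 -0.04087699  0.0603357 ]
False -0.2755592571233095 [ 0.2 -0.1 -0.1]
False -0.15298483488249 [-1.9 -0.4 -3.6]
True -0.14275085027659776 [ 1.4 -0.3 -1.8] 21.58759441382004 28.9917
[ 0.58257516 -0.03207002  0.03552777]
squeeze 22.093118851576275 12.013663086108863 [-1.5  2.3  3.6]
33.8833
```

View pics/b5.png

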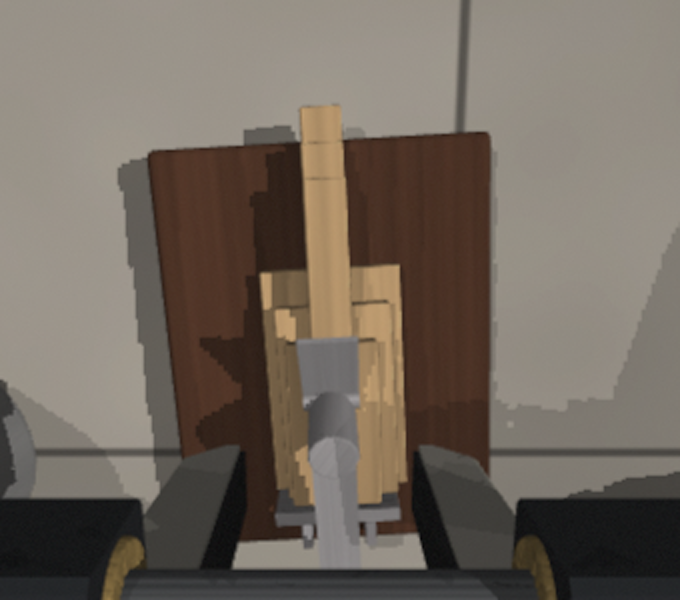

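```bash
python3 - <<'E'
from h import *
d=np.load("w5.npz");c=(d["K"],d["e"],d["R"]);im=cv2.imread("pics/w5.png")
f=lambda p:np.array(p)/2+[160,60]
def loc(px,z): q=ray(c,f(px),z)[:,:2]-STOP; return np.round(1e3*np.c_[q@AX,q@NV],1).tolist()
print("base",loc([(260,272),(400,265),(301,107),(341,105),(406,483)],.042))
print("big",loc([(274,307),(388,301),(302,142),(343,142)],.054))
print("small",loc([(376,340),(382,502),(303,179),(346,178)],.066))
cv2.imwrite("pics/b6.png",cv2.resize(im[100:330,270:380],None,fx=5,fy=5,interpolation=2)[:600] if 0 else cv2.resize(im[105:320,280:370],None,fx=2.75,fy=2.75,interpolation=2))
g=cv2.cvtColor(im,cv2.COLOR_BGR2GRAY).astype(float)
col=g[100:160,313:330].mean(1); print(np.round(np.diff(col),0).astype(int).tolist())
E
```

```text
base [[-129.6, -38.2], [-129.4, 39.2], [-214.0, -10.2], [-213.9, 10.6], [0.4, 39.3]]
big [[-111.7, -30.9], [-111.7, 31.0], [-195.9, -10.4], [-194.8, 10.5]]
small [[-93.0, 23.1], [0.7, 23.2], [-177.5, -10.6], [-176.8, 10.9]]
[0, 0, 0, 1, 0, 0, 0, 0, 0, 0, -2, -8, -2, 8, 1, 0, 0, 0, 0, 0, 0, 0, 0, -1, 0, 0, 0, 0, -1, -7, -5, 11, 2, 0, 0, 0, 0, 0, 0, 0, 0, 0, 0, 0, 0, 0, 0, -8, -9, 15, 4, 0, 0, 0, 0, 0, 0, 0, 0]
```

All three are within about 1 mm of each other in y and parallel. The ends step by about 18 mm as they should, and the blade ends are at the stop. I'm handing it in.

```bash
python3 -c "
from bench import robot
print(robot.sign_off(),robot.get_t())"
```

```text
the job is handed in; nothing more can be done
the job is handed in; nothing more can be done
```

Job handed in at about 34 s of the 67 s allowed: in the last picture both loose paddles are under the arm on the base paddle, larger then smaller, handles in line to about 1 mm and blade ends home against the stop; the bystanders and the turquoise look-alike were not handled, and the sign-off gave no verdict.

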